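# Build up a pivot stack on an eccentric stud

### The job

Build up the pivot stack on the stud of the fixture: first the plain spacer tube, then the flat washer, then the flanged bushing with its flange down, each slid gently but fully home so that it lies flat on what is under it. The stud is locked off-centre in its collar, so find it with the part under light pressure, and never press hard on the fixture. Leave everything else on the bench where it is.

Things in the scene. Friction and masses are not known exactly. Their poses are not given: they have to be found in the camera images.
- fixture: fixed, screwed to the bench: dark steel block 100 (x) x 90 (y) x 14 mm high, four screw heads (3 mm high) near its corners; origin under its centre, z up. On its middle a round steel collar 60 mm across, 6 mm high; from this rises an upright threaded stud, 15 mm thick, 50 mm high (top 70 mm above the bench), 2 mm chamfer at the top. Keep every force on block, collar and stud below 60 N
- seat (a point): centre of the collar's upper face, 20 mm above the bench; axes as the fixture's. The spacer seats on this face. The stud's axis is NOT here but 6 mm to one side, in a direction that differs every time, has nothing to do with the block's yaw and is not reported: see it or feel for it. The stud is rigid and locked
- spacer: loose plain steel tube, 38 mm outside diameter, 18 mm straight bore right through, 18 mm high, standing upright; weighs 70 to 140 g; origin on its axis at the lower face, z up along the bore
- washer: loose thick flat steel washer, 50 mm outside diameter, 18 mm bore, 5 mm thick, lying flat; weighs 42 to 84 g; origin on its axis at the lower face, z up. On the stud it lies on the spacer, 18 mm above the seat
- bushing: loose plain steel flanged bushing, standing on its flange: flange 46 mm across and 5 mm thick at the bottom, above it a sleeve 34 mm outside diameter; 20 mm high in all, 18 mm straight bore right through; weighs 63 to 126 g; origin on its axis at the lower face of the flange, z up. On the stud it lies flange down on the washer, 23 mm above the seat
- paste_tin: bystander: round tin of paste with a pale screw lid, 66 mm across, 38 mm high, origin under its centre; leave it where it is
- oil_bottle: bystander: small white bottle with a pointed blue cap, 32 mm across, 96 mm high, origin under its centre; leave it where it is
- pliers: bystander: circlip pliers with blue handles, lying flat, 157x70x14 mm, long side about along y, origin under the middle; leave it where it is
- spanner: bystander: combination spanner lying flat, 173x28x6 mm, long side about along y, origin under the middle; leave it where it is
- hex_key: bystander: bent hex key lying flat, 139x36x9 mm, long side about along y, origin under the middle; leave it where it is
- bolt_a: bystander: short bolt standing on its hexagon head, 19 mm across, 36 mm high, origin under its head; leave it where it is
- bolt_b: bystander: short bolt standing on its round head, 17 mm across, 31 mm high, origin under its head; leave it where it is
Not all that is in view belongs to the job. What is shaped like the bushing but yellow is not meant.

How it is judged:
By the outcome, as a careful person would: the job done as asked, in the order asked, and still so for the second after the job is handed in, with the robot touching nothing.
It also fails if it takes over 72 s, if anything falls off the work surface, if the arm or the gripper's body presses on something with over 40 N, if the wrist force passes 120 N, or if a joint passes its speed limit or range.

### The arm

A 7-joint arm with a two-finger parallel gripper is mounted at the origin on a cart in front of the work surface, level with it; the furniture and walls round the work are solid. World frame = base frame: x ahead of the robot, y to its left, z up, the work surface at z = 0. Lengths are in m, angles in degrees, forces in N, time in s.
With the tool pointing down it reaches from about 0.35 to 0.9 m from the base axis. Payload 7.2 kg.
Tool frame: the origin (TCP) lies at the very end of the fingers, on their centre line; the grasp point (between the pads) lies 19 mm behind it; z points along the fingers, y is the line along which they close (so a half turn about z gives the same grasp; the last joint's range is limited). The gripper opens to 88 mm and grips with 3 to 60 N. Pads are 20 mm wide; open, the fingers measure 115 mm over their backs; the gripper's body (75 mm by 178 mm) begins 61 mm behind the grasp point.
Start: joints at [-79.423, 23.554, -0.728, 91.456, 0.321, 64.991, -4.71], TCP at [0.156, 0.605, 0.223] pointing down, gripper open.
Joint ranges: [-169.25, 169.25], [-16.82, 113.86], [-84.01, 82.57], [7.8, 145.47], [-59.2, 239.2], [7.22, 106.19], [-163.78, 163.78]. Speed limits (degrees/s): [136.94, 136.94, 172.46, 172.46, 180, 180, 180].

### API

Orientations are given as a 3x3 rotation matrix whose columns are the frame's x, y, z axes.
In Python, from rig import env gives the robot as it stands.
- The arm moves only by the shell command python3 -m handwheel 'ROWS'. ROWS is a JSON object of lists of equal length, an entry for each row: "jaw": the closure, from 0 (fully open) to 1 (shut); "dp": the shift along the tool's x, y, z in m, a list of three; "turn": the turn about the tool's z in degrees. In form: {"jaw": [jaw, ...], "dp": [[dx, dy, dz], ...], "turn": [turn, ...]}. A call has 1 to 5 rows; each row is the pose to reach, as a shift and turn from the pose commanded when the call began, along the tool's axes at that moment; what a row does not reach only later rows make up. A row lasts 1/12 s, in which the tool goes at most 41.7 mm and 7.16 degrees, less where a joint would pass 70% of its speed; a pose out of reach is approached as far as the arm can. A call with a gripper value outside its range is refused whole. The fingers move at their own pace and stop on an object; the grip force is fixed at half the most. Time passes only in rows, so rows that repeat a pose let the fingers close. It gives the time, the measured TCP pose, the force, the opening and the grip force at its end, in the units of the state.
- env.get_state(): the state, without advancing time (a new reading comes with each control period).
- env.get_image(name): name is "side" or "top" or "wrist"; returns (picture, depth): 480x640x3 uint8, blue, green, red; 480x640 float32, m along the optical axis (not along the pixel's ray), 0 where there is no reading.
- env.camera_params(name): a dict with "intrinsics" (3x3 intrinsics, pixels), "R" (3x3) and "t" (3): a world point X has camera coordinates R X + t; the wrist camera has in their place "hand_eye" (4x4, takes a point from camera to tool coordinates, whose origin is the TCP and whose axes are the flange's). Camera axes: x right, y down, z forward; pixel columns grow to the right and rows downward; lengths in m; the calibration is good to about 2 mm. A picture is of the moment at which its call begins: read the wrist's pose just before it. camera_params takes no time and is no camera call.
- env.sign_off(): hands the job in; it is judged then, once.
The state is a dict: "clock": time; "q": joint angles; "joint_vel": joint speeds; "joint_torque": joint torques, N m; "position": TCP position; "tool_rot": TCP orientation; "contact_force": force on the tool from outside, world axes, zero at the start; "wrist_torque": the same for the moment, N m; "grip_width": finger opening in m; "grip_force": force on a finger pad.
Only numpy, scipy, OpenCV 4.12 (cv2) and the standard library are available. Lean on these libraries where they do the work, as an engineer would, in place of code of your own. Each camera call takes 0.05 s, during which the arm holds its last target. There are 200 camera calls.

## Working session

There is one attempt and no reset: what is moved stays moved. The work goes in short steps, Python scripts to look and compute and a shell command to move; the robot and the scene stay as the last step left them, time stands still between calls to the robot, and variables do not carry over. Pictures are saved under pics/ and viewed, at most 10 in all, crops included, and the job is handed in when it is done.

```bash
ls; mkdir -p pics; python3 - <<'E'
from rig import env
import cv2,numpy as np
s=env.get_state();print({k:np.round(v,4).tolist() for k,v in s.items()})
for n in("top","side"):
    p,d=env.get_image(n);cv2.imwrite(f"pics/{n}0.png",p);np.save(f"pics/{n}0.npy",d);c=env.camera_params(n);print(n,{k:np.round(v,4).tolist() for k,v in c.items()})
print({k:np.round(v,5).tolist() for k,v in env.camera_params("wrist").items()})
E
```

```text
pics
{'clock': 0.0, 'q': [-79.4238, 23.6002, -0.7294, 91.5044, 0.3212, 64.9904, -4.7111], 'joint_vel': [-0.0362, 0.0302, 0.0281, -0.0383, -0.113, -0.0254, -0.0496], 'joint_torque': [0.001, -58.7967, 0.6425, -29.1062, -0.0537, 0.0187, 0.0001], 'position': [0.1562, 0.6046, 0.2218], 'tool_rot': [[-0.9682, 0.2501, -0.0003], [0.2501, 0.9682, -0.0016], [-0.0001, -0.0016, -1.0]], 'contact_force': [0.1385, -0.0152, -0.4314], 'wrist_torque': [-0.0088, -0.0356, 0.0284], 'grip_force': 0.0, 'grip_width': 0.0876}
top {'intrinsics': [[617.0063, 0.0, 316.6469], [0.0, 617.0063, 249.5953], [0.0, 0.0, 1.0]], 'R': [[-0.0289, -0.9996, -0.0033], [-0.9778, 0.029, -0.2077], [0.2077, -0.0028, -0.9782]], 't': [-0.0303, 0.4177, 1.2833]}
side {'intrinsics': [[517.4415, 0.0, 321.2211], [0.0, 517.4415, 238.1635], [0.0, 0.0, 1.0]], 'R': [[0.9904, -0.1381, 0.0114], [-0.0682, -0.5575, -0.8274], [0.1206, 0.8186, -0.5615]], 't': [-0.4178, 0.0622, 1.0784]}
{'intrinsics': [[347.17021, 0.0, 317.74985], [0.0, 347.17021, 235.72877], [0.0, 0.0, 1.0]], 'hand_eye': [[-0.00053, -0.96322, -0.2687, 0.07323], [1.0, -0.0008, 0.0009, -0.00108], [-0.00108, -0.2687, 0.96322, -0.16118], [0.0, 0.0, 0.0, 1.0]]}
```

View pics/top0.png

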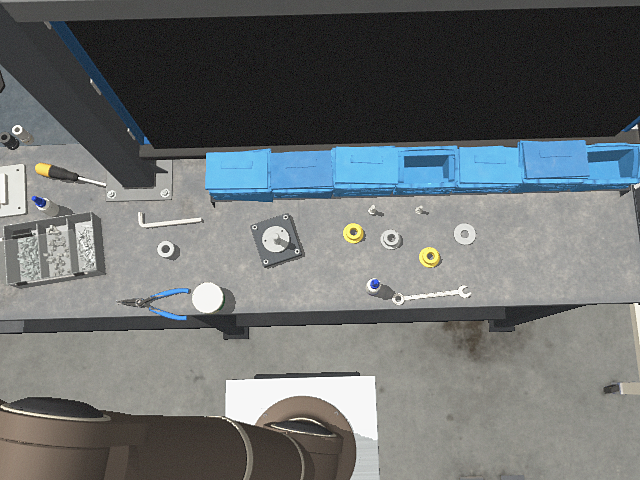

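View pics/side0.png

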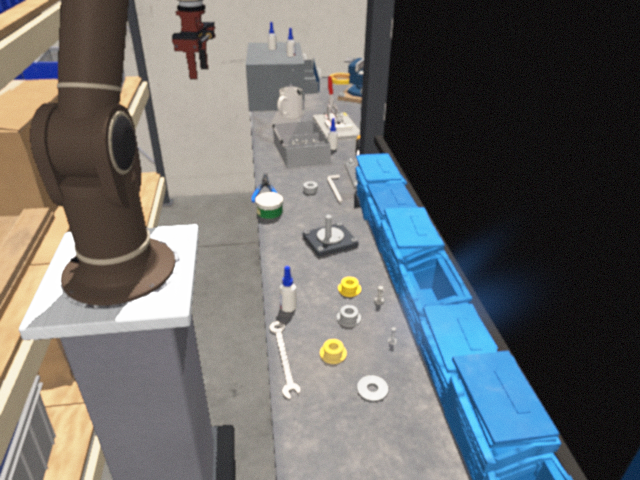

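The top view shows the spacer at (167,249), the fixture collar at (277,240) with the stud top near (283,238), the steel bushing at (391,239) and the washer at (465,234). The yellow decoys are at (353,233) and (430,257). Next I'll turn these pixels into positions.

```bash
cat > h.py <<'E'
from rig import env
import cv2,numpy as np
def cam(name,s=None):
    c=env.camera_params(name);K=np.array(c["intrinsics"])
    if name=="wrist":
        T=np.eye(4);T[:3,:3]=s["tool_rot"];T[:3,3]=s["position"];M=T@np.array(c["hand_eye"])
        return K,M[:3,:3],M[:3,3]
    R=np.array(c["R"]);return K,R.T,-R.T@np.array(c["t"])
def atz(C,uv,z):
    K,R,o=C;uv=np.atleast_2d(uv).astype(float)
    r=(R@np.linalg.inv(K)@np.c_[uv,np.ones(len(uv))].T).T
    return o+r*((z-o[2])/r[:,2])[:,None]
def cloud(C,d):
    K,R,o=C;v,u=np.indices(d.shape);r=np.stack([(u-K[0,2])/K[0,0],(v-K[1,2])/K[1,1],np.ones(d.shape)],-1)*d[...,None]
    return r@R.T+o
def proj(C,X):
    K,R,o=C;p=K@(R.T@(np.asarray(X)-o));return p[:2]/p[2]
def circ(P):
    A=np.c_[2*P[:,:2],np.ones(len(P))];s=np.linalg.lstsq(A,(P[:,:2]**2).sum(1),rcond=None)[0]
    return s[:2],np.sqrt(s[2]+s[0]**2+s[1]**2)
def tomove(s,dw):  # world shift -> tool axes
    return np.round(np.array(s["tool_rot"]).T@np.asarray(dw),4)
E
python3 - <<'E'
from h import *
C=cam("top");d=np.load("pics/top0.npy");W=cloud(C,d)
for n,u,v,r,z0,z1 in[("spacer",167,249,16,.012,.024),("washer",465,234,18,.003,.009),("bushflange",391,239,18,.003,.009),("bushtop",391,239,18,.016,.024),("collar",277,240,28,.017,.024),("stud",281,240,22,.06,.075),("block",277,240,45,.011,.0165),("table",330,290,10,-.02,.02)]:
    w=W[v-r:v+r+1,u-r:u+r+1].reshape(-1,3);w=w[np.abs(w[:,2])<.2]
    m=(w[:,2]>z0)&(w[:,2]<z1);p=w[m];mm=(p.max(0)+p.min(0))/2 if len(p) else 0
    print(n,len(p),np.round(mm,4),np.round(np.ptp(p,axis=0),4) if len(p) else'',np.round(p.mean(0),4))
    if n=="block":
        print(cv2.minAreaRect((p[:,:2]*1000).astype(np.float32)))
for n,uv,z in[("bolt1",(373,210),0.03),("bolt2",(420,210),.03),("oil",(374,287),.09),("bincorner",(215,203),.05),("bin",(400,195),.07)]: print(n,atz(C,uv,z))
E
```

```text
spacer 175 [0.4335 0.2897 0.018 ] [0.0365 0.0371 0.0119] [0.433  0.2885 0.0186]
washer 374 [ 0.4505 -0.3745  0.006 ] [0.084  0.0861 0.006 ] [ 0.4511 -0.3739  0.0052]
bushflange 285 [ 0.4439 -0.2085  0.006 ] [0.0838 0.0837 0.006 ] [ 0.4431 -0.209   0.005 ]
bushtop 118 [ 0.4432 -0.2068  0.0202] [0.0329 0.0314 0.0075] [ 0.4431 -0.207   0.0201]
collar 650 [0.4475 0.0486 0.0205] [0.1141 0.1049 0.007 ] [0.4465 0.048  0.0197]
stud 42 [0.4432 0.045  0.0669] [0.0134 0.0131 0.0136] [0.4431 0.0446 0.0694]
block 801 [0.4311 0.0388 0.0137] [0.1541 0.1255 0.0055] [0.4474 0.047  0.0141]
((419.3458557128906, 38.914554595947266), (161.25885009765625, 89.70103454589844), 16.679004669189453)
table 441 [ 3.35e-01 -6.94e-02  2.00e-04] [0.0469 0.0454 0.0179] [ 0.3345 -0.0692  0.0007]
bolt1 [[ 0.50504044 -0.16920426  0.03      ]]
bolt2 [[ 0.50195129 -0.27264255  0.03      ]]
oil [[ 0.32511247 -0.1574614   0.09      ]]
bincorner [[0.52553051 0.17568225 0.05      ]]
bin [[ 0.52555416 -0.22474518  0.07      ]]
```

```bash
python3 -m handwheel '{"jaw":[0,0,0,0,0],"dp":[[-0.03,-0.02,0],[-0.06,-0.04,0],[-0.09,-0.06,0],[-0.12,-0.08,0],[-0.15,-0.10,0]],"turn":[0,0,0,0,0]}'
python3 -m handwheel '{"jaw":[0,0,0,0,0],"dp":[[-0.03,-0.02,0],[-0.06,-0.04,0],[-0.09,-0.06,0],[-0.12,-0.08,0.01],[-0.15,-0.10,0.03]],"turn":[0,0,0,0,0]}'
python3 -m handwheel '{"jaw":[0,0,0,0,0],"dp":[[-0.025,-0.02,0.03],[-0.047,-0.037,0.06],[-0.047,-0.037,0.07],[-0.047,-0.037,0.07],[-0.047,-0.037,0.07]],"turn":[0,0,0,0,0]}'
cat > look.py <<'E'
import sys;from h import *
n=sys.argv[1];s=env.get_state();p,d=env.get_image("wrist");cv2.imwrite(f"pics/{n}.png",p);np.savez(f"pics/{n}.npz",d=d,p=np.array(s["position"]),R=np.array(s["tool_rot"]))
print(np.round(s["position"],4),np.round(s["contact_force"],2),s["clock"],np.round(s["q"],0))
E
python3 look.py w1
```

```text
clock: 0.52
position: [0.2773, 0.4691, 0.2223]
tool_rot: [[-0.968, 0.25, -0.0], [0.25, 0.968, -0.001], [0.0, -0.001, -1.0]]
contact_force: [1.2, -0.1, 0.2]
grip_width: 0.0878
grip_force: 0.0
clock: 0.93
position: [0.3987, 0.3359, 0.1942]
tool_rot: [[-0.968, 0.25, 0.003], [0.25, 0.968, 0.003], [-0.002, 0.004, -1.0]]
contact_force: [1.3, 1.4, -0.8]
grip_width: 0.0878
grip_force: 0.0
clock: 1.35
position: [0.4324, 0.2891, 0.1223]
tool_rot: [[-0.968, 0.25, -0.002], [0.25, 0.968, -0.001], [0.001, -0.001, -1.0]]
contact_force: [-0.4, 0.9, 0.0]
grip_width: 0.0881
grip_force: 0.0
[0.4324 0.2891 0.1223] [-0.43  0.88  0.02] 1.35 [-46.  20.   9. 113.  -4.  48.  40.]
```

View pics/w1.png

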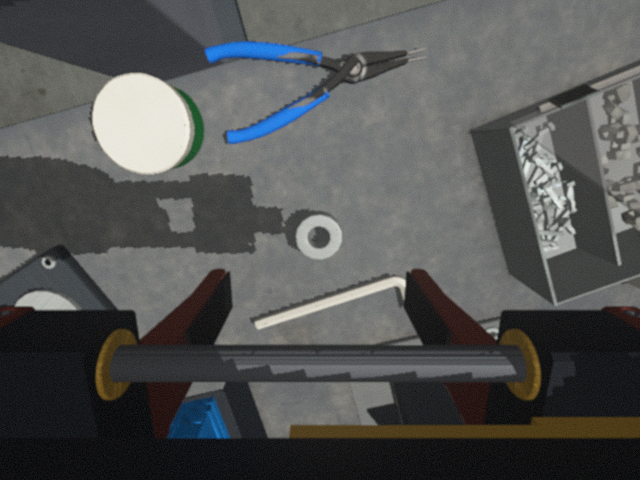

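The wrist view shows the spacer at (319,237), with the hex key behind it at (260–400, 280–325), clear of the fingers. I'll fit the ring.

```bash
cat > ring.py <<'E'
import sys;from h import *
# ring.py name u v half z thr : bright blob outline and hole at height z
n,u,v,r=sys.argv[1],*map(int,sys.argv[2:5]);z=float(sys.argv[5]);t=int(sys.argv[6])
f=np.load(f"pics/{n}.npz");g=cv2.cvtColor(cv2.imread(f"pics/{n}.png"),cv2.COLOR_BGR2GRAY)
C=cam("wrist",dict(position=f["p"],tool_rot=f["R"]))
b=np.uint8(cv2.GaussianBlur(g,(3,3),0)>t)*255;m=np.zeros_like(b);m[v-r:v+r,u-r:u+r]=b[v-r:v+r,u-r:u+r]
cs,h=cv2.findContours(m,cv2.RETR_CCOMP,cv2.CHAIN_APPROX_NONE)
for c,k in zip(cs,h[0]):
    if len(c)<25: continue
    P=atz(C,c[:,0],z);ce,ra=circ(P);e=np.hypot(*(P[:,:2]-ce).T)-ra
    print("hole" if k[3]>=0 else "outer",len(c),c[:,0].mean(0).round(1),"centre",ce.round(4),"r",ra.round(4),"rms",np.sqrt((e**2).mean()).round(4),"tool shift",(f["R"].T@(np.r_[ce,z]-f["p"])).round(4))
E
python3 ring.py w1 319 237 30 .018 160;python3 ring.py w1 319 237 30 .018 140; python3 -c "
from h import *
f=np.load('pics/w1.npz');C=cam('wrist',dict(position=f['p'],tool_rot=f['R']));print(proj(C,f['p']),proj(C,f['p']-[0,0,.1]));d=f['d'];print(cloud(C,d)[237,309],cloud(C,d)[237,332:340:3])"
```

```text
outer 123 [318.9 236.8] centre [0.4343 0.2888] r 0.0175 rms 0.0002 tool shift [-0.0021  0.0002  0.1043]
hole 68 [319. 237.] centre [0.4342 0.2886] r 0.0099 rms 0.0002 tool shift [-2.000e-03  1.000e-04  1.043e-01]
outer 128 [319. 237.] centre [0.4345 0.2887] r 0.0181 rms 0.0002 tool shift [-0.0022  0.0002  0.1043]
hole 64 [318.9 237. ] centre [0.4342 0.2886] r 0.0095 rms 0.0003 tool shift [-0.002   0.      0.1043]
[319.63530661 289.75180574] [318.96288926 236.33595132]
[ 0.43722116  0.2792124  -0.001074  ] [[0.43693625 0.2987161  0.01727662]
 [0.43761576 0.30102471 0.01699626]
 [0.43798866 0.30335093 0.0177859 ]]
```

```bash
python3 -m handwheel '{"jaw":[0,0,0,0,0],"dp":[[-0.002,0,0.035],[-0.002,0,0.07],[-0.002,0,0.1],[-0.002,0,0.116],[-0.002,0,0.117]],"turn":[0,0,0,0,0]}'
python3 -m handwheel '{"jaw":[0.5,1,1,1,1],"dp":[[0,0,0],[0,0,0],[0,0,0],[0,0,0],[0,0,0]],"turn":[0,0,0,0,0]}'
python3 -m handwheel '{"jaw":[1,1],"dp":[[0,0,0],[0,0,0]],"turn":[0,0]}'
```

```text
clock: 1.82
position: [0.433, 0.2893, 0.0038]
tool_rot: [[-0.969, 0.247, -0.003], [0.247, 0.969, -0.001], [0.002, -0.002, -1.0]]
contact_force: [0.2, -0.2, 0.0]
grip_width: 0.0881
grip_force: 0.0
clock: 2.23
position: [0.4356, 0.289, 0.0069]
tool_rot: [[-0.968, 0.25, 0.002], [0.25, 0.968, 0.002], [-0.001, 0.002, -1.0]]
contact_force: [0.8, -0.0, 0.0]
grip_width: 0.0581
grip_force: 0.0
clock: 2.4
position: [0.4352, 0.2885, 0.0061]
tool_rot: [[-0.968, 0.25, 0.001], [0.25, 0.968, 0.001], [-0.0, 0.001, -1.0]]
contact_force: [-0.1, -0.2, 0.2]
grip_width: 0.0443
grip_force: 0.0
```

```bash
python3 -m handwheel '{"jaw":[1,1,1,1,1],"dp":[[0,0,0],[0,0,0],[0,0,0],[0,0,0],[0,0,0]],"turn":[0,0,0,0,0]}'
python3 -m handwheel '{"jaw":[1,1,1,1,1],"dp":[[0,0,-0.02],[0,0,-0.05],[0,0,-0.085],[0,0,-0.12],[-0.015,-0.03,-0.144]],"turn":[0,0,0,0,0]}'
python3 -m handwheel '{"jaw":[1,1,1,1,1],"dp":[[-0.018,-0.035,0],[-0.036,-0.07,0],[-0.054,-0.105,0],[-0.072,-0.14,0],[-0.088,-0.175,0]],"turn":[0,0,0,0,0]}'
python3 -m handwheel '{"jaw":[1,1,1,1],"dp":[[-0.015,-0.029,0],[-0.015,-0.029,0],[-0.015,-0.029,0],[-0.015,-0.029,0]],"turn":[0,0,0,0]}'
python3 look.py w2
```

```text
clock: 2.82
position: [0.4351, 0.2884, 0.0059]
tool_rot: [[-0.968, 0.25, 0.0], [0.25, 0.968, 0.0], [-0.0, 0.0, -1.0]]
contact_force: [-0.6, 0.9, 5.0]
grip_width: 0.0373
grip_force: 30.0
clock: 3.23
position: [0.4412, 0.2617, 0.1523]
tool_rot: [[-0.97, 0.243, 0.002], [0.243, 0.97, 0.004], [-0.001, 0.005, -1.0]]
contact_force: [0.6, 1.4, -1.4]
grip_width: 0.0376
grip_force: 30.0
clock: 3.65
position: [0.4835, 0.0622, 0.1496]
tool_rot: [[-0.968, 0.25, 0.0], [0.25, 0.968, -0.0], [-0.0, 0.0, -1.0]]
contact_force: [0.7, 1.0, -1.1]
grip_width: 0.0375
grip_force: 30.0
clock: 3.98
position: [0.4904, 0.0328, 0.1493]
tool_rot: [[-0.968, 0.25, -0.001], [0.25, 0.968, 0.0], [0.001, 0.0, -1.0]]
contact_force: [-0.4, 0.5, -1.0]
grip_width: 0.0375
grip_force: 30.0
[0.4904 0.0328 0.1493] [-0.38  0.53 -1.02] 3.9833 [-23.  15.  16. 115.  -6.  50.  72.]
```

View pics/w2.png

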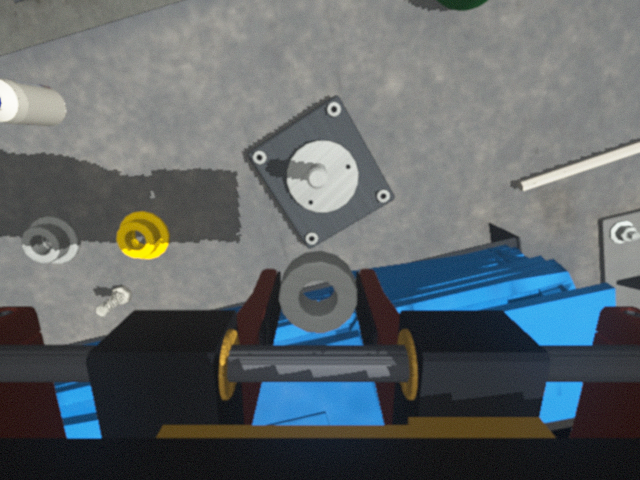

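The wrist view shows the held spacer ring centred near (319,291), the stud top at about (318,175) and the collar centre at about (322,177). I'll zoom on a crop to measure them.

```bash
python3 - <<'E'
from h import *
f=np.load("pics/w2.npz");C=cam("wrist",dict(position=f["p"],tool_rot=f["R"]));W=cloud(C,f["d"])
w=W[140:215,280:365].reshape(-1,3)
for z0,z1 in((.063,.078),(.017,.024)):
    m=(w[:,2]>z0)&(w[:,2]<z1);p=w[m];print(m.sum(),p.mean(0).round(4),((p.max(0)+p.min(0))/2).round(4),np.ptp(p,axis=0).round(4))
g=cv2.imread("pics/w2.png");c=g[125:345,260:380];cv2.imwrite("pics/w2c.png",cv2.resize(c,None,fx=2.7,fy=2.7,interpolation=cv2.INTER_CUBIC)[:,:])
E
for t in 70 85 95; do echo $t; python3 ring.py w2 319 291 42 .161 $t;done; for t in 130 150;do echo $t; python3 ring.py w2 322 177 48 .02 $t;done
```

```text
370 [0.4439 0.0431 0.0686] [0.4441 0.0431 0.0673] [0.0148 0.0148 0.0075]
3572 [0.4489 0.0466 0.0191] [0.4493 0.0459 0.0202] [0.059  0.0593 0.0062]
70
outer 28 [355.7 326.9] centre [0.5082 0.046 ] r 0.0022 rms 0.0005 tool shift [-0.014   0.0173 -0.0117]
outer 349 [314.7 290.5] centre [0.4855 0.0325] r 0.0225 rms 0.0029 tool shift [ 0.0046 -0.0015 -0.0117]
hole 69 [319.1 293.2] centre [0.4866 0.0334] r 0.0053 rms 0.0016 tool shift [ 0.0038 -0.0003 -0.0117]
85
outer 491 [314.4 281.8] centre [0.4865 0.0324] r 0.0212 rms 0.0033 tool shift [ 0.0036 -0.0013 -0.0117]
hole 104 [317.9 298.1] centre [0.4894 0.0321] r 0.0087 rms 0.0006 tool shift [ 0.0008 -0.0008 -0.0117]
95
outer 252 [313.9 302.6] centre [0.4903 0.0309] r 0.019 rms 0.0018 tool shift [-0.0004 -0.0018 -0.0117]
hole 108 [317.9 298.5] centre [0.4896 0.0321] r 0.0091 rms 0.0006 tool shift [ 0.0006 -0.0008 -0.0117]
outer 223 [316.4 256.4] centre [0.4793 0.035 ] r 0.0173 rms 0.0032 tool shift [ 0.0113 -0.0006 -0.0117]
130
outer 36 [363.6 221.7] centre [0.4945 0.071 ] r 0.0046 rms 0.0016 tool shift [0.0055 0.038  0.1293]
outer 46 [277.6 218.5] centre [0.4738 0.0016] r 0.0052 rms 0.0018 tool shift [ 0.0081 -0.0344  0.1293]
outer 247 [320.2 174.9] centre [0.4509 0.0481] r 0.0274 rms 0.0053 tool shift [0.0419 0.005  0.1293]
outer 46 [366. 136.] centre [0.4272 0.0874] r 0.0054 rms 0.002 tool shift [0.0747 0.0371 0.1294]
150
outer 252 [320.1 174.8] centre [0.4509 0.0481] r 0.0267 rms 0.0058 tool shift [0.042  0.005  0.1293]
```

View pics/w2c.png

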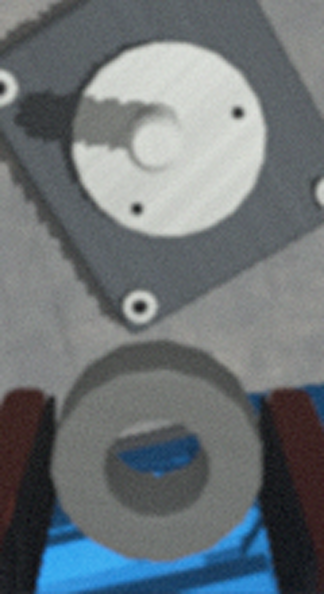

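```bash
python3 - <<'E'
from h import *
f=np.load("pics/w2.npz");C=cam("wrist",dict(position=f["p"],tool_rot=f["R"]))
a=atz(C,(317.8,176.5),.069)[0];b=atz(C,(318.1,296.9),.161)[0];b2=atz(C,(317.9,298.4),.161)[0]
print(a,b,b2);R=f["R"].T
print(R@(a-b),R@(a-b2),R@(b-f["p"]))
E
```

```text
[0.44340202 0.04408087 0.069     ] [0.48856417 0.03240534 0.161     ] [0.48928663 0.03212113 0.161     ]
[ 4.65777606e-02 -6.41105392e-06  9.20350499e-02] [4.73483539e-02 8.79346924e-05 9.20356360e-02] [ 0.00166578 -0.00079697 -0.01169431]
```

```bash
python3 -m handwheel '{"jaw":[1,1,1,1,1],"dp":[[0.025,0,0],[0.047,0,0.02],[0.047,0,0.05],[0.047,0,0.066],[0.047,0,0.066]],"turn":[0,0,0,0,0]}'
python3 -m handwheel '{"jaw":[1,1,1,1,1],"dp":[[0,0,0],[0,0,0.002],[0,0,0.004],[0,0,0.004],[0,0,0.004]],"turn":[0,0,0,0,0]}'
python3 -m handwheel '{"jaw":[1,1,1],"dp":[[0,0,0.0015],[0,0,0.003],[0,0,0.003]],"turn":[0,0,0]}'
```

```text
clock: 4.45
position: [0.4426, 0.0455, 0.0811]
tool_rot: [[-0.969, 0.247, -0.005], [0.247, 0.969, -0.001], [0.005, -0.002, -1.0]]
contact_force: [-0.7, 0.2, -0.1]
grip_width: 0.0376
grip_force: 30.0
clock: 4.87
position: [0.4456, 0.0442, 0.0802]
tool_rot: [[-0.968, 0.25, 0.001], [0.25, 0.968, 0.0], [-0.001, 0.001, -1.0]]
contact_force: [-0.3, -0.7, 0.4]
grip_width: 0.0374
grip_force: 30.0
clock: 5.12
position: [0.4451, 0.044, 0.0765]
tool_rot: [[-0.968, 0.25, -0.0], [0.25, 0.968, 0.0], [0.0, 0.0, -1.0]]
contact_force: [-0.2, -0.4, -0.6]
grip_width: 0.0373
grip_force: 30.0
```

```bash
python3 -m handwheel '{"jaw":[1,1,1,1],"dp":[[0,0,0.001],[0,0,0.002],[0,0,0.003],[0,0,0.003]],"turn":[0,0,0,0]}'
```

```text
clock: 5.45
position: [0.4451, 0.0441, 0.0734]
tool_rot: [[-0.968, 0.25, -0.0], [0.25, 0.968, -0.0], [0.0, -0.0, -1.0]]
contact_force: [0.3, 0.6, -1.3]
grip_width: 0.038
grip_force: 30.0
```

```bash
python3 -m handwheel '{"jaw":[1,1,1],"dp":[[0,0,0.001],[0,0,0.002],[0,0,0.002]],"turn":[0,0,0]}'
```

```text
clock: 5.7
position: [0.4451, 0.044, 0.0715]
tool_rot: [[-0.968, 0.25, -0.0], [0.25, 0.968, -0.0], [0.0, -0.0, -1.0]]
contact_force: [0.5, -0.4, -0.8]
grip_width: 0.0377
grip_force: 30.0
```

```bash
python3 -m handwheel '{"jaw":[1,1,1,1],"dp":[[0,0,0.002],[0,0,0.004],[0,0,0.005],[0,0,0.005]],"turn":[0,0,0,0]}'
```

```text
clock: 6.03
position: [0.445, 0.044, 0.0663]
tool_rot: [[-0.968, 0.25, -0.0], [0.25, 0.968, -0.0], [0.0, -0.0, -1.0]]
contact_force: [0.7, 0.1, 0.0]
grip_width: 0.0375
grip_force: 30.0
```

```bash
python3 -m handwheel '{"jaw":[1,1,1,1],"dp":[[0,0,0.003],[0,0,0.006],[0,0,0.008],[0,0,0.008]],"turn":[0,0,0,0]}'
```

```text
clock: 6.37
position: [0.4449, 0.044, 0.0581]
tool_rot: [[-0.968, 0.25, -0.001], [0.25, 0.968, -0.0], [0.001, -0.0, -1.0]]
contact_force: [0.2, -0.1, -0.5]
grip_width: 0.0376
grip_force: 30.0
```

```bash
python3 -m handwheel '{"jaw":[1,1,1,1,1],"dp":[[0,0,0.004],[0,0,0.008],[0,0,0.012],[0,0,0.014],[0,0,0.014]],"turn":[0,0,0,0,0]}'
```

```text
clock: 6.78
position: [0.4448, 0.044, 0.0441]
tool_rot: [[-0.968, 0.25, -0.001], [0.25, 0.968, -0.0], [0.001, -0.0, -1.0]]
contact_force: [-0.1, 0.3, -1.4]
grip_width: 0.0375
grip_force: 30.0
```

```bash
python3 -m handwheel '{"jaw":[1,1,1,1,1],"dp":[[0,0,0.004],[0,0,0.008],[0,0,0.012],[0,0,0.0145],[0,0,0.0145]],"turn":[0,0,0,0,0]}'
```

```text
clock: 7.2
position: [0.4448, 0.044, 0.0295]
tool_rot: [[-0.968, 0.25, -0.001], [0.25, 0.968, -0.0], [0.001, -0.0, -1.0]]
contact_force: [0.5, -0.2, -0.5]
grip_width: 0.0377
grip_force: 30.0
```

```bash
python3 -m handwheel '{"jaw":[1,1,1],"dp":[[0,0,0.001],[0,0,0.0015],[0,0,0.0015]],"turn":[0,0,0]}'
```

```text
clock: 7.45
position: [0.4452, 0.0441, 0.0286]
tool_rot: [[-0.968, 0.25, 0.0], [0.25, 0.968, 0.0], [-0.0, 0.0, -1.0]]
contact_force: [-0.6, 0.8, -1.0]
grip_width: 0.0379
grip_force: 30.0
```

```bash
python3 -m handwheel '{"jaw":[1,1,1],"dp":[[0,0,0.0005],[0,0,0.001],[0,0,0.001]],"turn":[0,0,0]}'
```

```text
clock: 7.7
position: [0.4452, 0.0441, 0.0276]
tool_rot: [[-0.968, 0.25, 0.0], [0.25, 0.968, 0.0], [-0.0, 0.0, -1.0]]
contact_force: [-0.2, 0.3, -0.1]
grip_width: 0.0375
grip_force: 30.0
```

```bash
python3 -m handwheel '{"jaw":[1,1,1],"dp":[[0,0,0.0005],[0,0,0.001],[0,0,0.001]],"turn":[0,0,0]}'
```

```text
clock: 7.95
position: [0.4452, 0.0441, 0.0266]
tool_rot: [[-0.968, 0.25, -0.0], [0.25, 0.968, 0.0], [0.0, 0.0, -1.0]]
contact_force: [-0.7, 0.5, -0.9]
grip_width: 0.0376
grip_force: 30.0
```

```bash
python3 -m handwheel '{"jaw":[1,1,1],"dp":[[0,0,0.0005],[0,0,0.0005],[0,0,0.0005]],"turn":[0,0,0]}'
```

```text
clock: 8.2
position: [0.4451, 0.0441, 0.0261]
tool_rot: [[-0.968, 0.25, -0.0], [0.25, 0.968, 0.0], [0.0, -0.0, -1.0]]
contact_force: [-0.3, 0.2, -1.2]
grip_width: 0.0378
grip_force: 30.0
```

```bash
python3 -m handwheel '{"jaw":[1,1,1],"dp":[[0,0,0.0005],[0,0,0.0005],[0,0,0.0005]],"turn":[0,0,0]}'
```

```text
clock: 8.45
position: [0.4453, 0.0441, 0.0258]
tool_rot: [[-0.968, 0.25, 0.0], [0.25, 0.968, 0.0], [-0.0, 0.0, -1.0]]
contact_force: [-0.6, -0.9, 3.4]
grip_width: 0.0373
grip_force: 30.0
```

```bash
python3 -m handwheel '{"jaw":[0.5,0.5,0.5,0.4,0.2],"dp":[[0,0,0],[0,0,0],[0,0,0],[0,0,0],[0,0,0]],"turn":[0,0,0,0,0]}'
python3 -m handwheel '{"jaw":[0,0,0,0,0],"dp":[[0,0,0],[0,0,-0.02],[0,0,-0.05],[0,0,-0.085],[0,0,-0.12]],"turn":[0,0,0,0,0]}'
python3 -m handwheel '{"jaw":[0,0,0,0,0],"dp":[[-0.009,-0.034,0],[-0.018,-0.068,0],[-0.027,-0.1,0],[-0.036,-0.134,0],[-0.045,-0.168,0]],"turn":[0,0,0,0,0]}'
python3 -m handwheel '{"jaw":[0,0,0,0,0],"dp":[[-0.009,-0.034,0],[-0.018,-0.068,0],[-0.027,-0.1,0],[-0.036,-0.134,0],[-0.045,-0.168,0]],"turn":[0,0,0,0,0]}'
python3 -m handwheel '{"jaw":[0,0,0,0,0],"dp":[[-0.009,-0.034,0.01],[-0.018,-0.067,0.04],[-0.018,-0.067,0.045],[-0.018,-0.067,0.045],[-0.018,-0.067,0.045]],"turn":[0,0,0,0,0]}'
python3 look.py w3; python3 -c "
from h import *
f=np.load('pics/w3.npz');C=cam('wrist',dict(position=f['p'],tool_rot=f['R']));print(proj(C,[.4508,-.3742,.005]))"; python3 ring.py w3 320 240 70 .005 150
```

```text
clock: 8.87
position: [0.4452, 0.0441, 0.0256]
tool_rot: [[-0.968, 0.25, -0.0], [0.25, 0.968, -0.0], [0.0, -0.0, -1.0]]
contact_force: [-0.3, -0.2, -0.3]
grip_width: 0.0541
grip_force: 0.0
clock: 9.28
position: [0.4445, 0.0437, 0.1467]
tool_rot: [[-0.968, 0.25, -0.001], [0.25, 0.968, -0.001], [0.001, -0.001, -1.0]]
contact_force: [0.9, 0.4, 0.4]
grip_width: 0.0863
grip_force: 0.0
clock: 9.7
position: [0.4465, -0.1312, 0.1459]
tool_rot: [[-0.968, 0.249, 0.001], [0.249, 0.968, 0.0], [-0.001, 0.0, -1.0]]
contact_force: [0.6, 0.1, 0.4]
grip_width: 0.0879
grip_force: 0.0
clock: 10.12
position: [0.448, -0.3053, 0.1456]
tool_rot: [[-0.968, 0.25, 0.0], [0.25, 0.968, 0.0], [0.0, 0.0, -1.0]]
contact_force: [0.1, 0.1, -0.5]
grip_width: 0.0876
grip_force: 0.0
clock: 10.53
position: [0.4485, -0.3724, 0.1]
tool_rot: [[-0.968, 0.251, -0.002], [0.251, 0.968, 0.001], [0.002, 0.001, -1.0]]
contact_force: [0.6, -0.4, 0.4]
grip_width: 0.0879
grip_force: 0.0
[ 0.4485 -0.3724  0.1   ] [ 0.56 -0.44  0.4 ] 10.5333 [ 17.  29.  25. 106. -15.  49. 124.]
[317.20822029 241.5543163 ]
outer 185 [318.6 243.2] centre [ 0.4535 -0.3722] r 0.0224 rms 0.003 tool shift [-0.005   0.0014  0.095 ]
hole 70 [318.5 243.1] centre [ 0.4523 -0.3736] r 0.0097 rms 0.0002 tool shift [-0.0042 -0.0003  0.095 ]
```

View pics/w3.png

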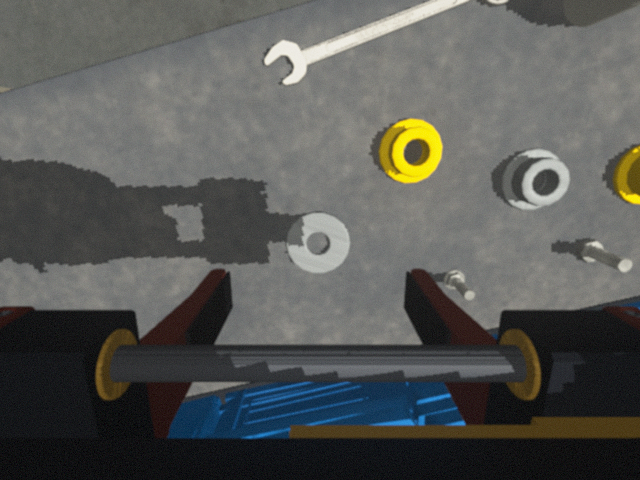

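The washer hole centre is at (318.5,243), which is a tool shift of (-4.2, -0.3) mm. The bolt at (455,283) and the yellow bushing at (411,152) are clear of the fingers.

```bash
python3 -m handwheel '{"jaw":[0,0.1,0.2,0.2,0.2],"dp":[[-0.004,0,0.035],[-0.004,0,0.07],[-0.004,0,0.092],[-0.004,0,0.094],[-0.004,0,0.094]],"turn":[0,0,0,0,0]}'
python3 -m handwheel '{"jaw":[0.25,0.3,0.3,0.3],"dp":[[0,0,0.002],[0,0,0.004],[0,0,0.005],[0,0,0.005]],"turn":[0,0,0,0]}'
```

```text
clock: 11.0
position: [0.4533, -0.3726, 0.0069]
tool_rot: [[-0.969, 0.248, -0.001], [0.248, 0.969, 0.001], [0.001, 0.001, -1.0]]
contact_force: [0.8, 0.5, 0.7]
grip_width: 0.07
grip_force: 0.0
clock: 11.33
position: [0.4535, -0.3743, 0.0027]
tool_rot: [[-0.968, 0.25, 0.002], [0.25, 0.968, -0.001], [-0.002, -0.0, -1.0]]
contact_force: [-0.7, 0.9, -0.2]
grip_width: 0.0613
grip_force: 0.0
```

```bash
python3 -m handwheel '{"jaw":[1,1,1,1,1],"dp":[[0,0,0],[0,0,0],[0,0,0],[0,0,0],[0,0,0]],"turn":[0,0,0,0,0]}'
```

```text
clock: 11.75
position: [0.4531, -0.3742, 0.0021]
tool_rot: [[-0.968, 0.25, 0.001], [0.25, 0.968, -0.0], [-0.001, 0.0, -1.0]]
contact_force: [-0.7, 1.0, 5.3]
grip_width: 0.0484
grip_force: 30.0
```

```bash
python3 -m handwheel '{"jaw":[1,1,1,1,1],"dp":[[0,0,0],[0,0,-0.002],[0,0,-0.01],[0,0,-0.03],[0,0,-0.06]],"turn":[0,0,0,0,0]}'
python3 -m handwheel '{"jaw":[1,1,1,1,1],"dp":[[0,0,-0.035],[0,0,-0.07],[0.005,0.03,-0.088],[0.01,0.06,-0.088],[0.015,0.09,-0.088]],"turn":[0,0,0,0,0]}'
python3 -m handwheel '{"jaw":[1,1,1,1,1],"dp":[[0.005,0.033,0],[0.01,0.066,0],[0.015,0.099,0],[0.02,0.132,0],[0.025,0.165,0]],"turn":[0,0,0,0,0]}'
python3 -m handwheel '{"jaw":[1,1,1,1,1],"dp":[[0.005,0.033,0],[0.01,0.066,0],[0.016,0.1,0],[0.021,0.13,0],[0.025,0.148,0]],"turn":[0,0,0,0,0]}'
python3 -m handwheel '{"jaw":[1,1],"dp":[[0,0,0],[0,0,0]],"turn":[0,0]}'
python3 look.py w4; python3 - <<'E'
import cv2
g=cv2.imread("pics/w4.png");cv2.imwrite("pics/w4c.png",cv2.resize(g[125:345,240:400],None,fx=2.7,fy=2.7,interpolation=cv2.INTER_CUBIC))
E
```

```text
clock: 12.17
position: [0.4512, -0.373, 0.0604]
tool_rot: [[-0.968, 0.25, -0.004], [0.25, 0.968, 0.002], [0.005, 0.001, -1.0]]
contact_force: [0.6, 0.2, -0.9]
grip_width: 0.0484
grip_force: 30.0
clock: 12.58
position: [0.4612, -0.2831, 0.1516]
tool_rot: [[-0.968, 0.252, 0.003], [0.252, 0.968, -0.001], [-0.003, -0.0, -1.0]]
contact_force: [0.5, 0.0, -1.6]
grip_width: 0.0482
grip_force: 30.0
clock: 13.0
position: [0.4776, -0.1158, 0.1501]
tool_rot: [[-0.968, 0.25, 0.0], [0.25, 0.968, -0.0], [-0.0, 0.0, -1.0]]
contact_force: [1.1, -0.2, -0.0]
grip_width: 0.0483
grip_force: 30.0
clock: 13.42
position: [0.4907, 0.0359, 0.15]
tool_rot: [[-0.969, 0.247, 0.0], [0.247, 0.969, 0.001], [-0.0, 0.001, -1.0]]
contact_force: [-0.1, 0.4, -0.5]
grip_width: 0.0484
grip_force: 30.0
clock: 13.58
position: [0.4906, 0.0329, 0.1499]
tool_rot: [[-0.969, 0.248, 0.0], [0.248, 0.969, -0.0], [-0.0, -0.0, -1.0]]
contact_force: [0.7, -0.5, 0.3]
grip_width: 0.0484
grip_force: 30.0
[0.4906 0.0329 0.1499] [ 0.69 -0.53  0.33] 13.5833 [-26.  16.  19. 115.  -7.  50.  73.]
```

View pics/w4c.png

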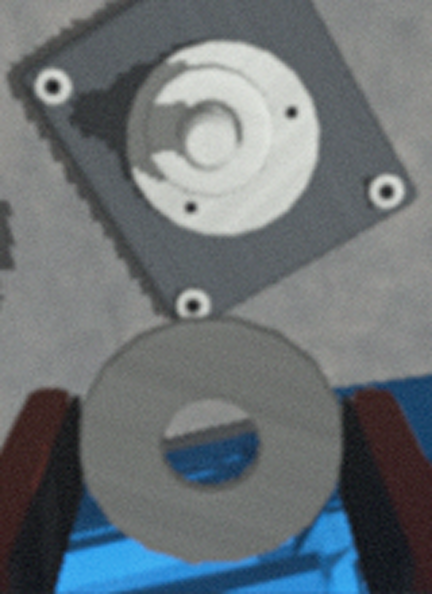

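The crop shows the spacer round the stud on the collar, and the washer held with its outline at x 81–342 and y 316–563. Its bore is centred near (211,443) and the stud top near (210,138). I'll check the tilt and the offset.

```bash
python3 - <<'E'
from h import *
from scipy.optimize import least_squares
f=np.load("pics/w4.npz");p0,R=f["p"],f["R"];C=cam("wrist",dict(position=p0,tool_rot=R))
obs=np.array([81,342,316,563])/2.7+np.array([240,240,125,125]);a=np.linspace(0,2*np.pi,180)
def ext(q):
    x,y,t=q;P=np.c_[.025*np.cos(a)*np.cos(t)+x,.025*np.sin(a)+y,-.0029-.025*np.cos(a)*np.sin(t)]
    u=np.array([proj(C,p0+R@k) for k in P]);return np.r_[u[:,0].min(),u[:,0].max(),u[:,1].min(),u[:,1].max()]
s=least_squares(lambda q:ext(q)-obs,[0,0,0]);print("x,y",s.x[:2].round(4),"tilt",np.degrees(s.x[2]),s.fun.round(2))
s2=least_squares(lambda q:ext(np.r_[q,0])-obs,[0,0]);print("level",s2.x.round(4),s2.fun.round(2))
hole=atz(C,np.array([211,443])/2.7+[240,125],p0[2]+.0029)[0];st=atz(C,np.array([210,138.5])/2.7+[240,125],.069)[0]
print("hole",(R.T@(hole-p0)).round(4),"stud",st.round(4),"rel tcp",(R.T@(st-p0)).round(4))
E
for t in 130 140 ;do python3 ring.py w4 318 289 22 .153 $t;done
```

```text
x,y [ 0.0012 -0.0007] tilt 2.252069573516173 [-2.23  2.23  0.08  0.12]
level [ 0.0013 -0.0007] [-2.22  2.23 -0.72  1.04]
hole [ 0.0017 -0.0008 -0.0029] stud [0.4435 0.0441 0.069 ] rel tcp [ 0.0483 -0.0008  0.0809]
outer 59 [315.3 278.9] centre [0.4845 0.0325] r 0.0048 rms 0.0018 tool shift [ 0.0058 -0.0019 -0.0031]
```

```bash
python3 -m handwheel '{"jaw":[1,1,1,1,1],"dp":[[0.025,0,0],[0.0465,0,0.02],[0.0465,0,0.05],[0.0465,0,0.073],[0.0465,0,0.073]],"turn":[0,0,0,0,0]}'
python3 -m handwheel '{"jaw":[1,1,1,1],"dp":[[0,0,0],[0,0,0],[0,0,0.001],[0,0,0.002]],"turn":[0,0,0,0]}'
python3 -m handwheel '{"jaw":[1,1,1],"dp":[[0,0,0.001],[0,0,0.002],[0,0,0.002]],"turn":[0,0,0]}'
```

```text
clock: 14.05
position: [0.4431, 0.0419, 0.0739]
tool_rot: [[-0.968, 0.252, -0.005], [0.252, 0.968, -0.002], [0.004, -0.003, -1.0]]
contact_force: [-0.6, -0.8, -1.0]
grip_width: 0.0482
grip_force: 30.0
clock: 14.38
position: [0.4467, 0.0438, 0.0758]
tool_rot: [[-0.968, 0.251, 0.002], [0.251, 0.968, 0.001], [-0.002, 0.001, -1.0]]
contact_force: [0.3, 0.6, -0.6]
grip_width: 0.0487
grip_force: 30.0
clock: 14.63
position: [0.4458, 0.044, 0.0728]
tool_rot: [[-0.968, 0.25, 0.0], [0.25, 0.968, 0.0], [-0.0, 0.0, -1.0]]
contact_force: [-0.8, -0.0, 0.2]
grip_width: 0.0483
grip_force: 30.0
```

```bash
python3 -m handwheel '{"jaw":[1,1,1,1],"dp":[[0,0,0.001],[0,0,0.002],[0,0,0.0025],[0,0,0.0025]],"turn":[0,0,0,0]}'
```

```text
clock: 14.97
position: [0.4455, 0.044, 0.07]
tool_rot: [[-0.968, 0.25, -0.0], [0.25, 0.968, -0.0], [0.0, -0.0, -1.0]]
contact_force: [-0.1, 0.8, -1.0]
grip_width: 0.0481
grip_force: 30.0
```

```bash
python3 -m handwheel '{"jaw":[1,1,1,1],"dp":[[0,0,0.001],[0,0,0.002],[0,0,0.0025],[0,0,0.0025]],"turn":[0,0,0,0]}'
```

```text
clock: 15.3
position: [0.4456, 0.0439, 0.0675]
tool_rot: [[-0.968, 0.25, -0.0], [0.25, 0.968, -0.0], [0.0, -0.0, -1.0]]
contact_force: [0.4, -0.0, -1.2]
grip_width: 0.0485
grip_force: 30.0
```

```bash
python3 -m handwheel '{"jaw":[1,1,1,1],"dp":[[0,0,0.002],[0,0,0.004],[0,0,0.006],[0,0,0.006]],"turn":[0,0,0,0]}'
```

```text
clock: 15.63
position: [0.4454, 0.0439, 0.0612]
tool_rot: [[-0.968, 0.25, -0.001], [0.25, 0.968, -0.0], [0.001, -0.0, -1.0]]
contact_force: [0.3, -0.9, -1.2]
grip_width: 0.0483
grip_force: 30.0
```

```bash
python3 -m handwheel '{"jaw":[1,1,1,1,1],"dp":[[0,0,0.003],[0,0,0.006],[0,0,0.009],[0,0,0.01],[0,0,0.01]],"turn":[0,0,0,0,0]}'
```

```text
clock: 16.05
position: [0.4454, 0.0438, 0.0512]
tool_rot: [[-0.968, 0.25, -0.001], [0.25, 0.968, -0.0], [0.001, -0.0, -1.0]]
contact_force: [0.1, -0.3, -1.2]
grip_width: 0.0482
grip_force: 30.0
```

```bash
python3 -m handwheel '{"jaw":[1,1,1,1,1],"dp":[[0,0,0.002],[0,0,0.005],[0,0,0.008],[0,0,0.009],[0,0,0.009]],"turn":[0,0,0,0,0]}'
```

```text
clock: 16.47
position: [0.4454, 0.0439, 0.0423]
tool_rot: [[-0.968, 0.25, -0.001], [0.25, 0.968, -0.0], [0.001, -0.0, -1.0]]
contact_force: [0.3, 0.0, -0.4]
grip_width: 0.0486
grip_force: 30.0
```

```bash
python3 -m handwheel '{"jaw":[1,1,1],"dp":[[0,0,0.0005],[0,0,0.001],[0,0,0.001]],"turn":[0,0,0]}'
```

```text
clock: 16.72
position: [0.4457, 0.044, 0.0416]
tool_rot: [[-0.968, 0.25, 0.0], [0.25, 0.968, 0.0], [-0.0, 0.0, -1.0]]
contact_force: [1.4, 0.1, -0.7]
grip_width: 0.0486
grip_force: 30.0
```

```bash
python3 -m handwheel '{"jaw":[1,1,1],"dp":[[0,0,0.0005],[0,0,0.001],[0,0,0.001]],"turn":[0,0,0]}'
```

```text
clock: 16.97
position: [0.4457, 0.044, 0.0406]
tool_rot: [[-0.968, 0.25, -0.0], [0.25, 0.968, 0.0], [0.0, 0.0, -1.0]]
contact_force: [0.4, 0.6, -0.5]
grip_width: 0.0483
grip_force: 30.0
```

```bash
python3 -m handwheel '{"jaw":[1,1,1],"dp":[[0,0,0.0005],[0,0,0.0005],[0,0,0.0005]],"turn":[0,0,0]}'
```

```text
clock: 17.22
position: [0.4456, 0.044, 0.0401]
tool_rot: [[-0.968, 0.25, -0.0], [0.25, 0.968, 0.0], [0.0, -0.0, -1.0]]
contact_force: [0.0, 0.1, -0.2]
grip_width: 0.0483
grip_force: 30.0
```

```bash
python3 -m handwheel '{"jaw":[1,1,1],"dp":[[0,0,0.0005],[0,0,0.0005],[0,0,0.0005]],"turn":[0,0,0]}'
```

```text
clock: 17.47
position: [0.4458, 0.0439, 0.04]
tool_rot: [[-0.968, 0.25, 0.0], [0.25, 0.968, 0.0], [-0.0, 0.0, -1.0]]
contact_force: [-0.9, -1.0, 4.9]
grip_width: 0.0482
grip_force: 30.0
```

```bash
python3 -m handwheel '{"jaw":[0.4,0.3,0.3,0.2,0],"dp":[[0,0,0],[0,0,0],[0,0,0],[0,0,0],[0,0,0]],"turn":[0,0,0,0,0]}'
python3 -m handwheel '{"jaw":[0,0,0,0,0],"dp":[[0,0,0],[0,0,-0.02],[0,0,-0.05],[0,0,-0.085],[0,0,-0.1]],"turn":[0,0,0,0,0]}'
python3 -m handwheel '{"jaw":[0,0.2,0.3,0.3,0.3],"dp":[[-0.008,-0.034,0],[-0.016,-0.068,0],[-0.025,-0.1,0],[-0.033,-0.134,0],[-0.041,-0.168,0]],"turn":[0,0,0,0,0]}'
python3 -m handwheel '{"jaw":[0.3,0.3,0.3,0.3,0.3],"dp":[[-0.009,-0.034,0],[-0.019,-0.066,0.01],[-0.019,-0.075,0.015],[-0.019,-0.075,0.015],[-0.019,-0.075,0.015]],"turn":[0,0,0,0,0]}'
python3 look.py w5; python3 -c "
from h import *
f=np.load('pics/w5.npz');C=cam('wrist',dict(position=f['p'],tool_rot=f['R']));print(proj(C,[.4432,-.207,.02]))"; python3 ring.py w5 320 240 60 .02 150;python3 ring.py w5 320 240 60 .02 130
```

```text
clock: 17.88
position: [0.4457, 0.044, 0.0396]
tool_rot: [[-0.968, 0.25, -0.0], [0.25, 0.968, 0.0], [0.0, -0.0, -1.0]]
contact_force: [-0.8, 0.2, 0.0]
grip_width: 0.0714
grip_force: 0.0
clock: 18.3
position: [0.4469, 0.0438, 0.1428]
tool_rot: [[-0.968, 0.251, 0.003], [0.251, 0.968, 0.001], [-0.003, 0.002, -1.0]]
contact_force: [-0.0, -0.2, -0.1]
grip_width: 0.088
grip_force: 0.0
clock: 18.72
position: [0.4431, -0.1304, 0.1398]
tool_rot: [[-0.968, 0.249, 0.001], [0.249, 0.968, 0.0], [-0.001, 0.0, -1.0]]
contact_force: [0.8, 0.4, 0.5]
grip_width: 0.0649
grip_force: 0.0
clock: 19.13
position: [0.4425, -0.2063, 0.1243]
tool_rot: [[-0.968, 0.252, -0.001], [0.252, 0.968, 0.0], [0.001, 0.0, -1.0]]
contact_force: [0.8, 0.0, 0.3]
grip_width: 0.0616
grip_force: 0.0
[ 0.4425 -0.2063  0.1243] [0.79 0.01 0.27] 19.1333 [ -3.  18.  27. 118. -11.  47. 106.]
[318.17162499 235.96874025]
outer 195 [320.7 229.2] centre [ 0.4427 -0.2057] r 0.0185 rms 0.0028 tool shift [-0.0002  0.0007  0.1043]
hole 66 [317.5 238. ] centre [ 0.4447 -0.208 ] r 0.0097 rms 0.0003 tool shift [-0.0028 -0.0011  0.1043]
outer 31
[... 533 characters left out ...]
] centre [ 0.4235 -0.1604] r 0.0039 rms 0.0005 tool shift [0.0298 0.0396 0.1044]
outer 82 [346.9 199.6] centre [ 0.4207 -0.1779] r 0.0077 rms 0.0022 tool shift [0.028  0.022  0.1043]
outer 38 [278.2 192.1] centre [ 0.4018 -0.2281] r 0.0043 rms 0.0012 tool shift [ 0.0337 -0.0313  0.1043]
outer 33 [374.7 182.8] centre [ 0.4136 -0.1551] r 0.0036 rms 0.0011 tool shift [0.0407 0.0423 0.1044]
outer 48 [358.2 184.2] centre [ 0.4112 -0.1671] r 0.004 rms 0.0014 tool shift [0.0399 0.03   0.1044]
outer 54 [311.1 186.7] centre [ 0.4045 -0.203 ] r 0.0053 rms 0.0015 tool shift [ 0.0375 -0.0064  0.1044]
outer 96 [265.5 195.7] centre [ 0.4022 -0.2331] r 0.0099 rms 0.0024 tool shift [ 0.0321 -0.0361  0.1043]
```

View pics/w5.png

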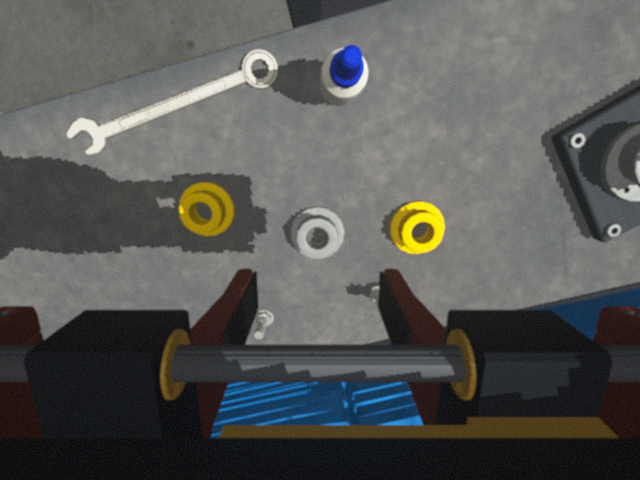

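The bushing bore is at (317.5,238), a tool shift of (-2.8, -1) mm. The yellow bushings at (418,228) and (206,209) stay clear if the jaw is part closed.

```bash
python3 -m handwheel '{"jaw":[0.4,0.4,0.4,0.4,0.4],"dp":[[-0.003,-0.001,0.02],[-0.003,-0.001,0.055],[-0.003,-0.001,0.09],[-0.003,-0.001,0.11],[-0.003,-0.001,0.116]],"turn":[0,0,0,0,0]}'
python3 -m handwheel '{"jaw":[0.4,0.4,0.7,1,1],"dp":[[0,0,0],[0,0,0],[0,0,0],[0,0,0],[0,0,0]],"turn":[0,0,0,0,0]}'
python3 -m handwheel '{"jaw":[1,1,1,1,1],"dp":[[0,0,0],[0,0,0],[0,0,0],[0,0,0],[0,0,0]],"turn":[0,0,0,0,0]}'
```

```text
clock: 19.6
position: [0.4444, -0.2053, 0.0061]
tool_rot: [[-0.969, 0.247, -0.004], [0.247, 0.969, 0.002], [0.004, 0.001, -1.0]]
contact_force: [1.3, -1.2, 0.2]
grip_width: 0.0529
grip_force: 0.0
clock: 20.02
position: [0.4466, -0.2081, 0.0098]
tool_rot: [[-0.968, 0.25, 0.002], [0.25, 0.968, -0.0], [-0.002, 0.0, -1.0]]
contact_force: [0.5, -0.2, 1.3]
grip_width: 0.0363
grip_force: 0.0
clock: 20.43
position: [0.4464, -0.2081, 0.0096]
tool_rot: [[-0.968, 0.25, 0.002], [0.25, 0.968, 0.0], [-0.002, 0.0, -1.0]]
contact_force: [-0.6, 0.9, 7.5]
grip_width: 0.0324
grip_force: 30.0
```

```bash
python3 -m handwheel '{"jaw":[1,1,1,1,1],"dp":[[0,0,-0.005],[0,0,-0.02],[0,0,-0.05],[0,0,-0.085],[0,0,-0.12]],"turn":[0,0,0,0,0]}'
python3 -m handwheel '{"jaw":[1,1,1,1,1],"dp":[[0.002,0.02,-0.025],[0.004,0.054,-0.025],[0.006,0.088,-0.025],[0.008,0.122,-0.025],[0.01,0.15,-0.025]],"turn":[0,0,0,0,0]}'
python3 -m handwheel '{"jaw":[1,1,1,1,1],"dp":[[0.002,0.034,0],[0.004,0.068,0],[0.006,0.094,0],[0.006,0.094,0],[0.006,0.094,0]],"turn":[0,0,0,0,0]}'
python3 -m handwheel '{"jaw":[1,1],"dp":[[0,0,0],[0,0,0]],"turn":[0,0]}'
python3 look.py w6; python3 - <<'E'
import cv2
g=cv2.imread("pics/w6.png");cv2.imwrite("pics/w6c.png",cv2.resize(g[125:345,240:400],None,fx=2.7,fy=2.7,interpolation=cv2.INTER_CUBIC))
E
```

```text
clock: 20.85
position: [0.4447, -0.2081, 0.1299]
tool_rot: [[-0.968, 0.251, -0.002], [0.251, 0.968, 0.0], [0.002, -0.0, -1.0]]
contact_force: [-0.0, -0.2, 0.2]
grip_width: 0.0324
grip_force: 30.0
clock: 21.27
position: [0.4736, -0.058, 0.1543]
tool_rot: [[-0.968, 0.249, 0.001], [0.249, 0.968, 0.001], [-0.001, 0.001, -1.0]]
contact_force: [-0.0, 0.5, -0.0]
grip_width: 0.0325
grip_force: 30.0
clock: 21.68
position: [0.4911, 0.0335, 0.1538]
tool_rot: [[-0.969, 0.247, -0.0], [0.247, 0.969, 0.0], [0.0, -0.0, -1.0]]
contact_force: [0.4, -1.2, -1.0]
grip_width: 0.0324
grip_force: 30.0
clock: 21.85
position: [0.4909, 0.0308, 0.1538]
tool_rot: [[-0.968, 0.252, -0.0], [0.252, 0.968, -0.0], [-0.0, -0.0, -1.0]]
contact_force: [-0.8, -0.7, -0.7]
grip_width: 0.0327
grip_force: 30.0
[0.4909 0.0308 0.1538] [-0.76 -0.68 -0.74] 21.85 [-27.  15.  22. 115.  -7.  51.  74.]
```

View pics/w6c.png

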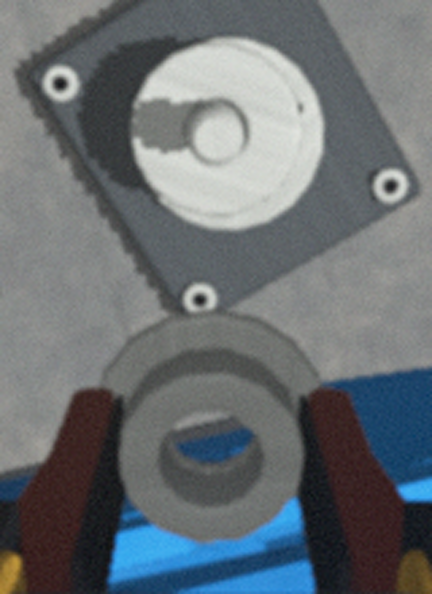

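The crop shows the washer flat over the spacer. The held bushing's sleeve top is centred at (211,456) and the stud top at (218,131).

```bash
python3 - <<'E'
from h import *
f=np.load("pics/w6.npz");p0,R=f["p"],f["R"];C=cam("wrist",dict(position=p0,tool_rot=R))
q=lambda u,v,z:atz(C,np.array([u,v])/2.7+[240,125],z)[0]
b=q(211,457,p0[2]+.0104);st=q(218,131,.069);print(b,st,(R.T@(b-p0)).round(4),(R.T@(st-p0)).round(4),(R.T@(st-b)).round(4))
for u in((119,456),(304,456),(211,372),(211,540)):print((R.T@(q(*u,p0[2]+.0104)-b)).round(4))
E
```

```text
[0.4883938  0.03061616 0.16421068] [0.44299671 0.04450454 0.069     ] [ 0.0024 -0.0008 -0.0104] [0.0498 0.0013 0.0848] [0.0474 0.002  0.0952]
[ 0.0002 -0.0161  0.    ]
[ 0.0002  0.0163 -0.    ]
[ 0.0158  0.     -0.    ]
[-0.0163 -0.      0.    ]
```

```bash
python3 -m handwheel '{"jaw":[1,1,1,1,1],"dp":[[0.025,0.001,0],[0.0468,0.0016,0.02],[0.0468,0.0016,0.05],[0.0468,0.0016,0.068],[0.0468,0.0016,0.068]],"turn":[0,0,0,0,0]}'
python3 -m handwheel '{"jaw":[1,1,1,1,1],"dp":[[0,0,0],[0,0,0],[0,0,0.001],[0,0,0.002],[0,0,0.002]],"turn":[0,0,0,0,0]}'
python3 -m handwheel '{"jaw":[1,1,1],"dp":[[0,0,0.001],[0,0,0.002],[0,0,0.002]],"turn":[0,0,0]}'
```

```text
clock: 22.32
position: [0.4439, 0.0442, 0.0832]
tool_rot: [[-0.968, 0.251, -0.005], [0.251, 0.968, -0.001], [0.004, -0.003, -1.0]]
contact_force: [-0.0, -0.4, -0.7]
grip_width: 0.0326
grip_force: 30.0
clock: 22.73
position: [0.4468, 0.0455, 0.0842]
tool_rot: [[-0.968, 0.25, 0.001], [0.25, 0.968, 0.0], [-0.001, 0.001, -1.0]]
contact_force: [-0.4, 0.4, -1.4]
grip_width: 0.0325
grip_force: 30.0
clock: 22.98
position: [0.4462, 0.0455, 0.0816]
tool_rot: [[-0.968, 0.25, -0.0], [0.25, 0.968, 0.0], [0.0, -0.0, -1.0]]
contact_force: [-0.5, -0.7, -0.7]
grip_width: 0.0325
grip_force: 30.0
```

```bash
python3 -m handwheel '{"jaw":[1,1,1,1,1],"dp":[[0,-0.0013,0],[0,-0.0013,0.001],[0,-0.0013,0.002],[0,-0.0013,0.003],[0,-0.0013,0.003]],"turn":[0,0,0,0,0]}'
```

```text
clock: 23.4
position: [0.4458, 0.0442, 0.0784]
tool_rot: [[-0.968, 0.25, -0.0], [0.25, 0.968, -0.0], [0.0, -0.0, -1.0]]
contact_force: [0.9, 0.4, 0.5]
grip_width: 0.0326
grip_force: 30.0
```

```bash
python3 -m handwheel '{"jaw":[1,1,1,1],"dp":[[0,0,0.001],[0,0,0.002],[0,0,0.0025],[0,0,0.0025]],"turn":[0,0,0,0]}'
```

```text
clock: 23.73
position: [0.4459, 0.0442, 0.076]
tool_rot: [[-0.968, 0.25, -0.0], [0.25, 0.968, -0.0], [0.0, -0.0, -1.0]]
contact_force: [0.4, 0.2, -1.9]
grip_width: 0.0327
grip_force: 30.0
```

```bash
python3 -m handwheel '{"jaw":[1,1,1,1],"dp":[[0,0,0.001],[0,0,0.002],[0,0,0.003],[0,0,0.003]],"turn":[0,0,0,0]}'
```

```text
clock: 24.07
position: [0.4458, 0.0442, 0.073]
tool_rot: [[-0.968, 0.25, -0.0], [0.25, 0.968, -0.0], [0.0, -0.0, -1.0]]
contact_force: [-0.7, -0.4, -0.4]
grip_width: 0.0326
grip_force: 30.0
```

```bash
python3 -m handwheel '{"jaw":[1,1,1,1],"dp":[[0,0,0.002],[0,0,0.004],[0,0,0.006],[0,0,0.006]],"turn":[0,0,0,0]}'
```

```text
clock: 24.4
position: [0.4457, 0.0441, 0.0667]
tool_rot: [[-0.968, 0.25, -0.001], [0.25, 0.968, -0.0], [0.001, -0.0, -1.0]]
contact_force: [0.4, -1.0, -0.4]
grip_width: 0.0326
grip_force: 30.0
```

Bottom at about 57 mm and still free. The flange should rest with the tip near 52.6 mm.

```bash
python3 -m handwheel '{"jaw":[1,1,1,1,1],"dp":[[0,0,0.003],[0,0,0.006],[0,0,0.009],[0,0,0.011],[0,0,0.011]],"turn":[0,0,0,0,0]}'
```

```text
clock: 24.82
position: [0.4456, 0.0441, 0.0556]
tool_rot: [[-0.968, 0.25, -0.001], [0.25, 0.968, -0.0], [0.001, -0.0, -1.0]]
contact_force: [0.2, -0.5, -0.6]
grip_width: 0.0324
grip_force: 30.0
```

```bash
python3 -m handwheel '{"jaw":[1,1,1],"dp":[[0,0,0.0005],[0,0,0.0015],[0,0,0.0015]],"turn":[0,0,0]}'
```

```text
clock: 25.07
position: [0.4459, 0.0442, 0.0546]
tool_rot: [[-0.968, 0.25, 0.0], [0.25, 0.968, 0.0], [0.0, 0.0, -1.0]]
contact_force: [0.7, 0.1, -0.9]
grip_width: 0.0323
grip_force: 30.0
```

```bash
python3 -m handwheel '{"jaw":[1,1,1],"dp":[[0,0,0.0005],[0,0,0.001],[0,0,0.001]],"turn":[0,0,0]}'
```

```text
clock: 25.32
position: [0.4459, 0.0442, 0.0536]
tool_rot: [[-0.968, 0.25, -0.0], [0.25, 0.968, 0.0], [0.0, 0.0, -1.0]]
contact_force: [0.2, 0.0, -0.4]
grip_width: 0.0324
grip_force: 30.0
```

```bash
python3 -m handwheel '{"jaw":[1,1,1],"dp":[[0,0,0.0005],[0,0,0.0005],[0,0,0.0005]],"turn":[0,0,0]}'
```

```text
clock: 25.57
position: [0.4459, 0.0442, 0.0531]
tool_rot: [[-0.968, 0.25, 0.0], [0.25, 0.968, 0.0], [0.0, 0.0, -1.0]]
contact_force: [-0.2, 0.4, -1.2]
grip_width: 0.0325
grip_force: 30.0
```

```bash
python3 -m handwheel '{"jaw":[1,1,1],"dp":[[0,0,0.0005],[0,0,0.0005],[0,0,0.0005]],"turn":[0,0,0]}'
```

```text
clock: 25.82
position: [0.446, 0.0442, 0.0527]
tool_rot: [[-0.968, 0.25, 0.0], [0.25, 0.968, 0.0], [-0.0, 0.0, -1.0]]
contact_force: [0.2, 0.7, 0.1]
grip_width: 0.0322
grip_force: 30.0
```

```bash
python3 -m handwheel '{"jaw":[1,1,1],"dp":[[0,0,0.0004],[0,0,0.0004],[0,0,0.0004]],"turn":[0,0,0]}'
```

```text
clock: 26.07
position: [0.446, 0.0442, 0.0526]
tool_rot: [[-0.968, 0.25, 0.0], [0.25, 0.968, 0.0], [-0.0, 0.0, -1.0]]
contact_force: [-1.7, -0.4, 5.9]
grip_width: 0.0325
grip_force: 30.0
```

Contact is at the expected height. I'll release, back off and look.

```bash
python3 -m handwheel '{"jaw":[0.5,0.4,0.3,0.3,0.2],"dp":[[0,0,0],[0,0,0],[0,0,0],[0,0,0],[0,0,0]],"turn":[0,0,0,0,0]}'
python3 -m handwheel '{"jaw":[0,0,0,0,0],"dp":[[0,0,0],[0,0,-0.02],[0,0,-0.05],[0,0,-0.085],[0,0,-0.1]],"turn":[0,0,0,0,0]}'
python3 -m handwheel '{"jaw":[0,0,0,0,0],"dp":[[-0.02,0,0],[-0.04,0,0],[-0.04,0,0],[-0.04,0,0],[-0.04,0,0]],"turn":[0,0,0,0,0]}'
python3 look.py w7; python3 - <<'E'
from h import *
g=cv2.imread("pics/w7.png");cv2.imwrite("pics/w7c.png",cv2.resize(g[110:310,220:420],None,fx=3,fy=3,interpolation=cv2.INTER_CUBIC))
f=np.load("pics/w7.npz");C=cam("wrist",dict(position=f["p"],tool_rot=f["R"]));W=cloud(C,f["d"]).reshape(-1,3)
r=np.hypot(W[:,0]-.444,W[:,1]-.044)
for n,a,b,z in(("sleeve",.0105,.0155,.063),("flange",.0185,.0215,.048)):
    w=W[(r>a)&(r<b)&(abs(W[:,2]-z)<.008)];c=np.linalg.lstsq(np.c_[w[:,:2]-[.444,.044],np.ones(len(w))],w[:,2],rcond=None)[0];print(n,"expect",z,len(w),np.median(w[:,2]).round(4),"slope deg",np.degrees(c[:2]).round(1))
E
```

```text
clock: 26.48
position: [0.4459, 0.0442, 0.0522]
tool_rot: [[-0.968, 0.25, -0.0], [0.25, 0.968, -0.0], [0.0, -0.0, -1.0]]
contact_force: [0.3, -0.0, -0.5]
grip_width: 0.0622
grip_force: 0.0
clock: 26.9
position: [0.4472, 0.044, 0.1555]
tool_rot: [[-0.968, 0.251, 0.003], [0.251, 0.968, 0.001], [-0.003, 0.002, -1.0]]
contact_force: [0.7, 0.4, -0.6]
grip_width: 0.0875
grip_force: 0.0
clock: 27.32
position: [0.4838, 0.0341, 0.1518]
tool_rot: [[-0.968, 0.25, -0.001], [0.25, 0.968, -0.0], [0.001, -0.001, -1.0]]
contact_force: [-0.1, -0.4, -0.0]
grip_width: 0.0876
grip_force: 0.0
[0.4838 0.0341 0.1518] [-0.07 -0.4  -0.03] 27.3167 [-28.  15.  22. 116.  -7.  50.  73.]
sleeve expect 0.063 791 0.0621 slope deg [0.2 0. ]
flange expect 0.048 598 0.0471 slope deg [ 0.2 -0.2]
```

View pics/w7c.png

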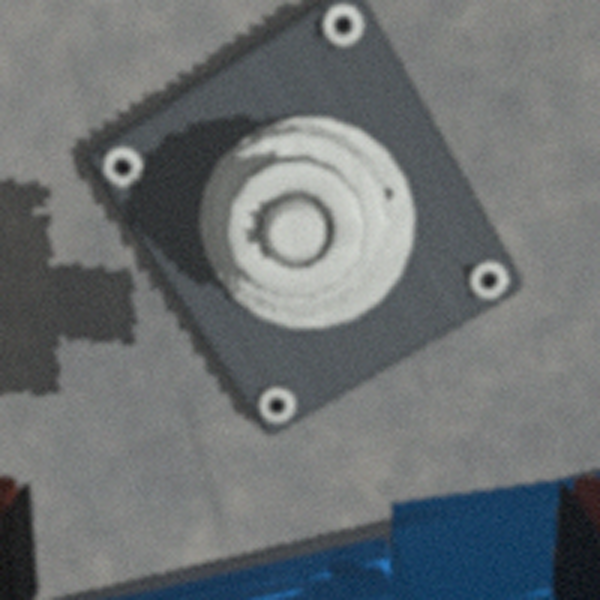

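The whole stack sits on the stud, whose top is at (298,229) in the crop. The sleeve and flange heights are within 1 mm of expected and level, and the gripper is clear.

```bash
python3 -c "
from rig import env;print(env.sign_off())"
```

```text
the job is handed in; nothing more can be done
None
```

The spacer, washer and bushing (flange down) are stacked in order and fully home on the stud; final contact readings were about 6 N or less, no bystander was touched, and the job was handed in at about 27 s.

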